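# Squeeze a stack of cartons in the bundling press

### The job

Build up the bundle in the press: put the thick carton squarely on the carton that is already in it, long sides along the press, then the flat carton squarely on top. Then flip the safety catch right over, out of the lever's way, and pull the press lever by its cross-bar handle to its stop so that the jaw squeezes the stack against the fence. Keep hold of the handle there: finish while still holding the lever at its stop, since it springs back when let go.

Things in the scene. Friction and masses are not known exactly. Their poses are not given: they have to be found in the camera images.
- base_carton_center (a point): Plain cardboard carton, 80 x 56 x 36 mm high, with a strip of paper tape along its top, already standing on the bed of the press between jaw pad and fence; lying flat, z up, x along its 80 mm side, y along its 56 mm side; the point is its centre, half-way up. Loose, about 0.1 to 0.2 kg, rigid.
- thick_carton_center (a point): Thick one of the two closed cardboard cartons on the worktop, 80 x 56 x 42 mm high; it starts to the left or to the right of the press; lying flat, z up, x along its 80 mm side, y along its 56 mm side; the point is its centre, half-way up. Loose, about 0.1 to 0.2 kg, rigid.
- flat_carton_center (a point): Flat one of the two closed cardboard cartons on the worktop, 80 x 56 x 26 mm high; it starts on the other side of the press; lying flat, z up, x along its 80 mm side, y along its 56 mm side; the point is its centre, half-way up. Loose, about 0.1 to 0.2 kg, rigid.
- thick_carton: The thick carton again, same axes, its origin at the centre of its underside.
- flat_carton: The flat carton again, same axes, its origin at the centre of its underside.
- press_seat (a point): Bed of the press (grey base plate 10 mm thick), on its top, centre line, mid-way between jaw pad and fence. Press axes: z up, x from lever to fence, y across. Fence face at x = +48 mm, pad face at x = -48 mm at rest; both 94 mm above the bed, 80 to 90 mm wide; y sides open. Cartons go with the 80 mm side along x.
- jaw_pad: The sprung jaw pad (80 mm wide, 90 mm high, 8 mm thick), axes of the press; its front face lies 36 mm ahead (+x) of the origin, 3 to 93 mm above it. The lever drives it towards the fence (+x), 29 mm at full stroke less what the springs give; it presses with about 15 N at most.
- lever_handle (a point): Centre of the lever's cross-bar handle: black sleeve 18 mm in diameter, 56 mm long, level along the press's y, 185 mm above the worktop at rest. The sleeve turns freely on its bar, so a gripper that pinches it need not tilt. Moves with the lever, 110 mm from its hinge; below it is the lever's flat steel bar, 12 mm (x) by 16 mm (y).
- lever_hinge (a point): Middle of the lever's hinge axis, fixed, 75 mm above the worktop, straight below the handle at rest; axes of the press; the hinge axis is y.
- lever (a joint): Lever angle, rad: 0 upright (at rest), 0.6 at its stop. Grows as the handle is pulled towards -x of the press, away from the fence (62 mm of travel). A spring draws it back to 0; at the stop with the stack squeezed it takes about 12 N at the handle. With the catch closed it moves only about 0.1 rad.
- catch_hinge (a point): Hinge axis of the safety catch, below its thumb tab, fixed, 105 mm above the worktop; axes of the press; the hinge axis is x. The post that carries it stands below, 7 to 23 mm towards +x.
- catch_tab (a point): Middle of the round black knob (14 mm in diameter, 20 mm long along the press's x) at the end of the catch's steel thumb tab (16 mm along x, 7 mm thick), 52 mm from the catch hinge: straight above the hinge when closed. It moves with the catch.
- catch (a joint): Catch angle, rad: 0 closed, 1.9 fully over. Closed, a steel bar on the shaft, 36 mm towards +x of the tab and 86 mm long towards -y, blocks the lever, and the tab stands up. Push the tab towards +y: it tips over that way and lifts the bar. Stays where left (drag about 1.2 N at the tab). Lever free beyond 0.9; counts as flipped beyond 1.1.
Not all that is in view belongs to the job. Leave any turquoise look-alike of the part that bears base_carton_center alone. Leave any red look-alike of the flat_carton alone.

How it is judged:
By the outcome, as a careful person would: the job done as asked, in the order asked, and still so for the second after the job is handed in, while the arm keeps its last pose, push and grip.
It also fails if it takes over 72 s, if anything falls off the work surface, if the arm or the gripper's body presses on something with over 40 N, if the wrist force passes 120 N, or if a joint passes its speed limit or range.

### The arm

A 6-joint arm with a two-finger parallel gripper is mounted at the origin on a cart in front of the work surface, level with it; the furniture and walls round the work are solid. World frame = base frame: x ahead of the robot, y to its left, z up, the work surface at z = 0. Lengths are in mm, angles in degrees, forces in N, time in s.
With the tool pointing down it reaches from about 350 to 850 mm from the base axis. Payload 8.1 kg.
Tool frame: the origin (TCP) lies between the finger pads; the fingertips stand 17 mm ahead of it and the grasp point (between the pads) lies 2 mm behind it; z points along the fingers, y is the line along which they close (so a half turn about z gives the same grasp; the last joint's range is limited). The gripper opens to 85 mm and grips with 20 to 120 N. Pads are 22 mm wide; open, the fingers measure 114 mm over their backs; the gripper's body (76 mm by 85 mm) begins 54 mm behind the grasp point. The pads swing forward as they close: fully open they stand 13 mm farther back than shut.
Start: joints at [66.383, 7.471, 85.268, -0, 87.261, -4.893], TCP at [192.587, 568.257, 248.292] pointing down, gripper open.
Joint ranges: [-169.43, 169.43], [-51.17, 129.36], [1.28, 143.12], [-76.62, 256.62], [0, 156.53], [-152.29, 152.29]. Speed limits (degrees/s): [136.94, 136.94, 159.86, 180, 180, 180].

### API

Orientations are given as [roll, pitch, yaw] about the fixed x, y, z axes, in that order (R = Rz(yaw) Ry(pitch) Rx(roll)).
In Python, from bench import sense, snapshot, hand_in, trace, place_of gives the robot as it stands.
- The arm moves only by the shell command python3 -m handwheel 'ROWS' [FORCE]. ROWS is JSON, a list of rows, each a list of 7 numbers: the opening, from -1 (shut) to 1 (fully open), then the shift along the tool's x, y, z in cm, then the turn, a rotation vector about the tool's x, y, z in rad. A call has 1 to 12 rows; each row shifts and turns the commanded pose from where the row before left it, along the tool's axes as they then stand; what a row does not reach is not made up. A row lasts 1/12 s, in which the tool goes at most 41.7 mm and 7.16 degrees, less where a joint would pass 70% of its speed; a pose out of reach is approached as far as the arm can. A call with a gripper value outside its range is refused whole. The fingers move at their own pace and stop on an object; FORCE is the grip in N (left out, the last holds). Time passes only in rows, so rows that do not move let the fingers close. It gives the time, the measured TCP pose, the force, the opening and the grip force at its end, in the units of the state.
- sense(): the state, without advancing time (a new reading comes with each control period).
- snapshot(name): name is "side" or "top" or "wrist"; returns a dict with "image" (420x560x3 uint8, red, green, blue), "intrinsics" (3x3 intrinsics, pixels), "R" (3x3) and "t" (3): a world point X has camera coordinates R X + t. Camera axes: x right, y down, z forward; pixel columns grow to the right and rows downward; lengths in mm; the calibration is good to about 2 mm. A picture is of the moment at which its call begins. There is no depth.
- hand_in(): hands the job in; it is judged then, once.
Trained networks look in a picture, given as the dict that the camera call returned (one of the last four; its "shot" number tells which), for a name from the list of things; names that differ only in an ending like _2 or _b are one class to them, and where a whole thing is asked for, a point or a joint stands for the part that bears it (a point fixed in the world has none). Each returns a list of dicts, best first, with "conf" (0 to 1); they miss things now and then, are a little off and sometimes report something else, mostly with a low value. They report only what shows in the picture. A call takes as long as a camera call. They do not tell look-alikes from the thing itself.
- trace(picture, query): "pixels" (420x560 bool, what is visible of it).
- place_of(picture, query): "location" ([x, y, z] in mm, in world coordinates, good to about 4 mm: a listed point, or the origin of a listed thing).
The state is a dict: "time": time; "joint_pos": joint angles; "qd": joint speeds; "joint_efforts": joint torques, N m; "tool_pos": TCP position; "tcp_rot": TCP orientation; "ft_force": force on the tool from outside, world axes, zero at the start; "wrist_torque": the same for the moment, N m; "finger_gap": finger opening in mm; "grip_force": force on a finger pad.
Only numpy, scipy, OpenCV 4.12 (cv2) and the standard library are available. Lean on these libraries where they do the work, as an engineer would, in place of code of your own. Each camera call takes 0.05 s, during which the arm holds its last target. There are 200 camera calls.

## Working session

There is one attempt and no reset: what is moved stays moved. The work goes in short steps, Python scripts to look and compute and a shell command to move; the robot and the scene stay as the last step left them, time stands still between calls to the robot, and variables do not carry over. Pictures are saved under pics/ and viewed, at most 10 in all, crops included, and the job is handed in when it is done.

```bash
mkdir -p pics; ls
cat > h.py <<'E'
import numpy as np, cv2
from bench import sense, snapshot, trace, place_of
def save(s,n,crop=None,k=1):
    im=cv2.cvtColor(s["image"],cv2.COLOR_RGB2BGR)
    if crop: x0,y0,x1,y1=crop; im=im[y0:y1,x0:x1]
    if k!=1: im=cv2.resize(im,None,fx=k,fy=k,interpolation=cv2.INTER_CUBIC)
    cv2.imwrite("pics/"+n,im)
def proj(s,X):
    c=s["R"]@np.array(X,float)+s["t"]; p=np.array(s["intrinsics"])@c; return p[:2]/p[2]
def ray(s,uv,z):
    K=np.array(s["intrinsics"]);R=np.array(s["R"]);t=np.array(s["t"])
    d=R.T@np.linalg.inv(K)@np.array([uv[0],uv[1],1.]); o=-R.T@t
    return o+d*(z-o[2])/d[2]
E
python3 - <<'E'
from h import *
st=sense(); print({k:np.round(v,2).tolist() for k,v in st.items()})
ss={n:snapshot(n) for n in("side","top")}
for n,s in ss.items():
    print(n,"cam",np.round(-np.array(s["R"]).T@s["t"]))
    for q in "base_carton_center thick_carton_center flat_carton_center press_seat jaw_pad lever_handle lever_hinge catch_hinge catch_tab".split():
        for r in place_of(s,q)[:3]:
            print(n,q,round(r["conf"],2),np.round(r["location"]),np.round(proj(s,r["location"])))
a=np.vstack([ss["side"]["image"],]); 
save(ss["side"],"side0.png",None,1.4); save(ss["top"],"top0.png",None,1.4)
E
```

```text
pics
{'time': 0.0, 'joint_pos': [66.38, 7.52, 85.33, 0.0, 87.26, -4.89], 'qd': [0.01, 0.01, 0.01, -0.01, 0.12, -0.12], 'joint_efforts': [0.0, -56.94, -50.06, 0.0, 0.01, -0.0], 'tool_pos': [192.38, 567.76, 247.23], 'tcp_rot': [-179.89, -0.01, 161.27], 'ft_force': [0.13, -0.18, 0.1], 'wrist_torque': [-0.06, -0.01, -0.06], 'grip_force': 0.0, 'finger_gap': 85.54}
side cam [ 227. -939.  882.]
side base_carton_center 0.54 [589.  90.  30.] [315. 200.]
side base_carton_center 0.45 [592. 248.  17.] [301. 176.]
side flat_carton_center 0.64 [280. 259.  16.] [212. 190.]
side flat_carton_center 0.54 [470. 292.  12.] [265. 176.]
side press_seat 0.84 [585.  91.  13.] [313. 204.]
side lever_handle 0.53 [586. -42. 185.] [330. 184.]
side lever_hinge 0.81 [588. -38.  76.] [328. 213.]
side lever_hinge 0.71 [585. -43. 185.] [330. 184.]
side catch_hinge 0.82 [513. -91. 104.] [310. 222.]
side catch_tab 0.68 [515. -87. 159.] [310. 206.]
top cam [ 274.  -13. 1528.]
top base_carton_center 0.68 [592. 242.  20.] [193. 173.]
top base_carton_center 0.63 [592.  88.  29.] [247. 172.]
top base_carton_center 0.62 [515. -91. 157.] [313. 190.]
top thick_carton_center 0.68 [ 480. -398.   17.] [419. 209.]
top flat_carton_center 0.89 [471. 293.  12.] [175. 216.]
top flat_carton_center 0.7 [280. 261.  11.] [186. 283.]
top jaw_pad 0.59 [588.   4.  11.] [276. 174.]
top lever_handle 0.63 [587. -39. 188.] [292. 160.]
top lever_hinge 0.66 [587. -39.  76.] [292. 169.]
top catch_hinge 0.64 [515. -87. 102.] [310. 193.]
top catch_tab 0.47 [514. -91. 157.] [313. 190.]
```

View pics/side0.png

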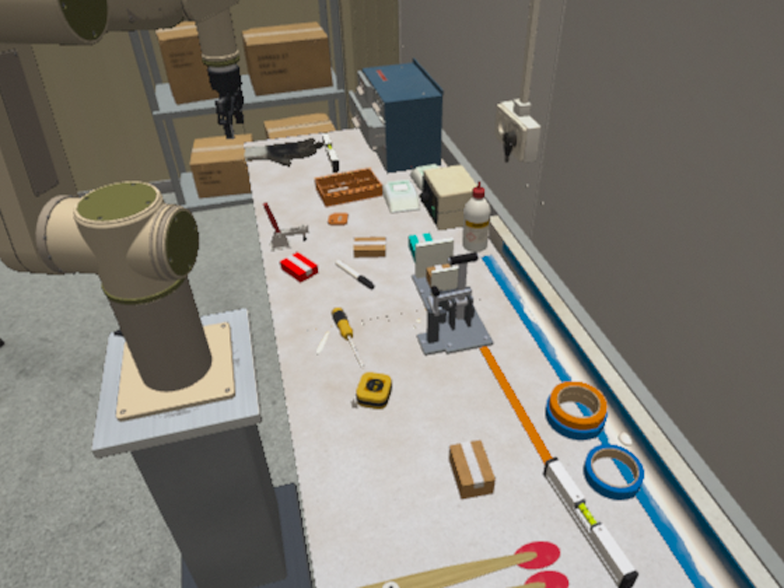

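View pics/top0.png

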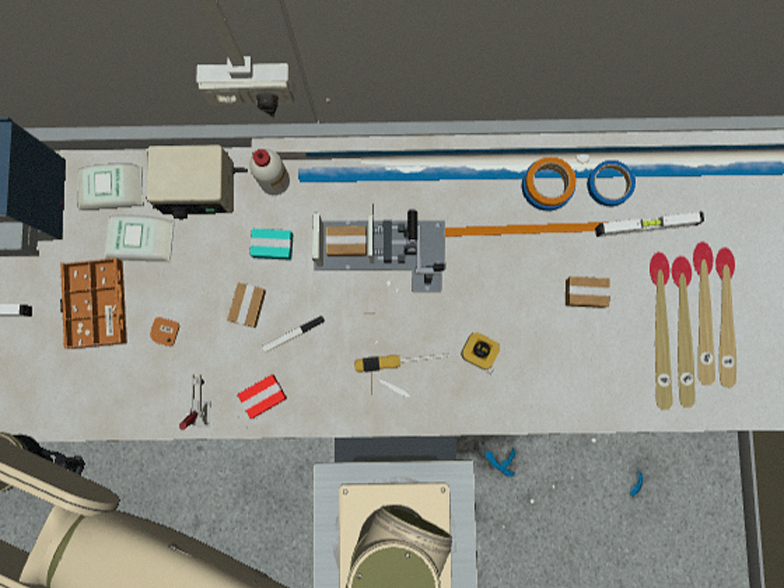

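The top view shows the press at (375,240), with its fence on the left, lever handle at (412,225) and catch at (430,270). Press +x is therefore about world +y.

- **Flat carton candidates:** the brown one at (245,305) and the red one at (262,396). The brown one fits, because red is the look-alike.
- **Thick carton:** the brown one at (588,291).
- **Base carton:** the brown one in the press at (347,240). The turquoise one at (270,243) stays where it is.

I'll turn first, then pass over the flat carton and the press, looking down on each.

```bash
python3 -m handwheel '[[1,0,0,0,0,0,0.1244],[1,0,0,0,0,0,0.1244],[1,0,0,0,0,0,0.1244],[1,0,0,0,0,0,0.1244],[1,0,0,0,0,0,0.1244],[1,0,0,0,0,0,0.1244],[1,0,0,0,0,0,0.1244],[1,0,0,0,0,0,0.1244],[1,0,0,0,0,0,0.1244],[1,0,0,0,0,0,0.1244]]'
python3 -m handwheel '[[1,-2.8,2.8,0,0,0,0],[1,-2.8,2.8,0,0,0,0],[1,-2.8,2.8,0,0,0,0],[1,-2.8,2.8,0,0,0,0],[1,-2.8,2.8,0,0,0,0],[1,-2.8,2.8,0,0,0,0],[1,-2.8,2.8,0,0,0,0],[1,-2.8,2.8,0,0,0,0],[1,-2.8,2.8,0,0,0,0],[1,-2.8,2.8,0,0,0,0],[1,0,0,0,0,0,0]]'
cat >> h.py <<'E'
def look(s,qs,zt={}):
    for q in qs:
        for r in place_of(s,q)[:2]: print(" ",q,round(r["conf"],2),np.round(r["location"],1),np.round(proj(s,r["location"])))
def rect(s,q,z,near=None):
    for r in trace(s,q)[:3]:
        m=r["pixels"].astype(np.uint8); c=max(cv2.findContours(m,0,2)[0],key=cv2.contourArea)[:,0]
        P=np.array([ray(s,p,z)[:2] for p in c],np.float32); b=cv2.minAreaRect(P)
        e=cv2.boxPoints(b); d=[e[1]-e[0],e[2]-e[1]]; d=max(d,key=np.linalg.norm)
        print("  rect",q,round(r["conf"],2),np.round(b[0],1),np.round(b[1],1),"yaw",round(np.degrees(np.arctan2(d[1],d[0]))%180,1),"px",c.mean(0).round())
E
python3 - <<'E'
from h import *
s=snapshot("wrist"); print(np.round(sense()["tool_pos"]),"cam",np.round(-np.array(s["R"]).T@s["t"]))
look(s,["flat_carton_center"]); rect(s,"flat_carton",26); save(s,"w1.png")
E
```

```text
time: 1.83
tool_pos: [192.6, 568.3, 248.3]
tcp_rot: [-180.0, 0.0, 89.6]
ft_force: [-0.2, 0.6, 0.5]
finger_gap: 85.4
grip_force: 0.0
time: 2.75
tool_pos: [476.8, 283.1, 248.4]
tcp_rot: [179.9, 0.1, 89.7]
ft_force: [-0.6, 0.8, 1.1]
finger_gap: 85.4
grip_force: 0.0
[475. 285. 248.] cam [476. 351. 374.]
  flat_carton_center 0.93 [467.3 290.4  15.3] [270. 174.]
  flat_carton_center 0.71 [282.1 262.3  11.7] [116. 197.]
  rect flat_carton 0.89 [287.8 263.9] [67.6 81. ] yaw 119.8 px [115. 198.]
  rect flat_carton 0.57 [466.7 294.7] [57.7 81. ] yaw 165.6 px [271. 171.]
```

```bash
python3 -m handwheel '[[1,-4,1.0,0,0,0,0],[1,-4,1.0,0,0,0,0],[1,-4,1.0,0,0,0,0],[1,-4,1.0,0,0,0,0],[1,-4,1.0,0,0,0,0],[1,-4,1.0,0,0,0,0],[1,0,0,0,0,0,0]]'
python3 - <<'E'
from h import *
s=snapshot("wrist"); print(np.round(sense()["tool_pos"]),"cam",np.round(-np.array(s["R"]).T@s["t"]))
look(s,["base_carton_center","press_seat","jaw_pad","lever_handle","lever_hinge","catch_hinge","catch_tab"]); rect(s,"base_carton_center",46);rect(s,"jaw_pad",104); save(s,"w2.png")
E
```

```text
time: 3.48
tool_pos: [533.4, 43.4, 248.4]
tcp_rot: [180.0, 0.2, 89.8]
ft_force: [-0.3, 0.5, 0.6]
finger_gap: 85.2
grip_force: 0.0
[533.  46. 248.] cam [533. 112. 374.]
  base_carton_center 0.81 [589.1  91.   24.7] [330. 138.]
  base_carton_center 0.5 [519.4 -92.7 110.1] [265. 333.]
  jaw_pad 0.92 [588.7   6.9   9.5] [325. 208.]
  lever_handle 0.88 [585.7 -40.8 190.3] [355. 345.]
  lever_hinge 0.6 [584.4 -39.9  73.7] [328. 267.]
  catch_hinge 0.8 [519.9 -87.2 104.4] [266. 324.]
  rect base_carton_center 0.88 [590.   89.1] [80.9 59.9] yaw 89.8 px [335. 133.]
  rect base_carton_center 0.66 [586.1 204. ] [25.6 57.7] yaw 179.8 px [340.  19.]
  rect base_carton_center 0.4 [ 548.5 -123.3] [84.4 89.8] yaw 178.6 px [284. 308.]
  rect jaw_pad 0.94 [585.6  44. ] [28.6 84.1] yaw 178.6 px [336. 200.]
```

```bash
python3 -m handwheel '[[1,-4,-0.5,0,0,0,0],[1,-4,-0.5,0,0,0,0],[1,-4,-0.5,0,0,0,0],[1,-4,-0.5,0,0,0,0],[1,-4,-0.5,0,0,0,0],[1,-4,-0.5,0,0,0,0],[1,-4,-0.5,0,0,0,0],[1,-4,-0.5,0,0,0,0],[1,-4,-0.5,0,0,0,0],[1,-4,-0.5,0,0,0,0],[1,-3.5,0,0,0,0,0],[1,0,0,0,0,0,0]]'
python3 - <<'E'
from h import *
s=snapshot("wrist"); print(np.round(sense()["tool_pos"]))
look(s,["thick_carton_center"]); rect(s,"thick_carton",42); 
a=s["image"]; b=cv2.cvtColor(cv2.imread("pics/w2.png"),cv2.COLOR_BGR2RGB); save({"image":np.hstack([a[60:300,140:420],b[60:420,140:420][:240]])},"w3.png",None,1.4)
E
```

```text
time: 4.98
tool_pos: [481.1, -392.2, 247.3]
tcp_rot: [-179.9, 0.1, 89.8]
ft_force: [0.6, 0.3, -0.9]
finger_gap: 85.1
grip_force: 0.0
[ 482. -389.  247.]
  thick_carton_center 0.81 [ 481.  -391.9   20.8] [279. 181.]
  rect thick_carton 0.75 [ 481.3 -394.3] [84.3 56.7] yaw 85.9 px [281. 186.]
```

View pics/w3.png

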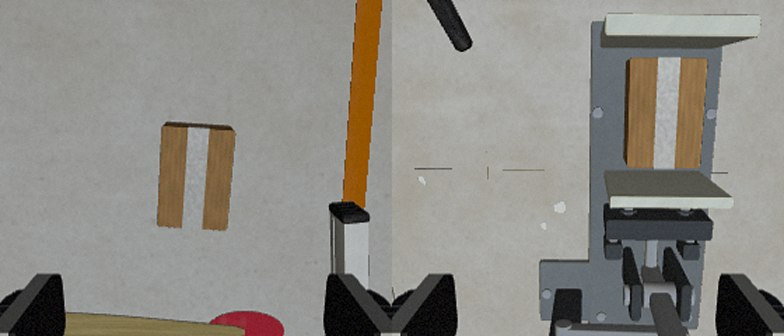

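View pics/w2.png

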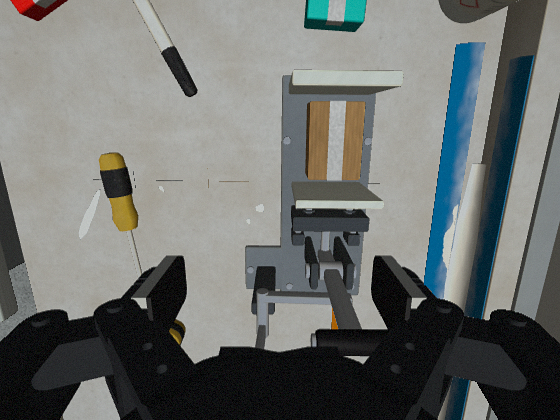

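The left half shows the thick carton, centred near (195,178), with its long side about 3° off the world y axis. The right half and w2 show the press and the brown base carton at (335,140), square between the pad at (338,195) and the fence at (347,78). The turquoise look-alike sits outside the press at (335,10). I'll grasp the thick carton now.

```bash
python3 -m handwheel '[[1,-0.8,-0.15,0,0,0,0.05],[1,0,0,3.8,0,0,0],[1,0,0,3.8,0,0,0],[1,0,0,3.8,0,0,0],[1,0,0,3.8,0,0,0],[1,0,0,3.6,0,0,0],[1,0,0,2.5,0,0,0],[1,0,0,1.5,0,0,0],[1,0,0,0,0,0,0]]'
python3 -m handwheel '[[0,0,0,0,0,0,0],[-0.5,0,0,0,0,0,0],[-1,0,0,0,0,0,0],[-1,0,0,0,0,0,0],[-1,0,0,0,0,0,0],[-1,0,0,0,0,0,0],[-1,0,0,0,0,0,0]]' 40
```

```text
time: 5.88
tool_pos: [479.3, -390.4, 15.7]
tcp_rot: [-179.7, -0.3, 87.3]
ft_force: [0.1, -0.3, 0.0]
finger_gap: 85.3
grip_force: 0.0
time: 6.47
tool_pos: [482.7, -395.7, 23.0]
tcp_rot: [179.8, 0.1, 87.1]
ft_force: [0.9, 3.3, 7.8]
finger_gap: 55.8
grip_force: 44.4
```

```bash
python3 -m handwheel '[[-1,0,0,-2.5,0,0,0],[-1,0,0,-4,0,0,0],[-1,0,0,-4,0,0,0],[-1,0,0,-4,0,0,0],[-1,0,0,-4,0,0,0],[-1,0,0,-4,0,0,0],[-1,2,0,0,0,0,-0.05],[-1,4,0.5,0,0,0,0],[-1,4,0.5,0,0,0,0],[-1,4,0.5,0,0,0,0],[-1,4,0.5,0,0,0,0],[-1,4,0.5,0,0,0,0]]'
python3 -m handwheel '[[-1,4,0.5,0,0,0,0],[-1,4,0.5,0,0,0,0],[-1,4,0.5,0,0,0,0],[-1,4,0.5,0,0,0,0],[-1,4,0.5,0,0,0,0],[-1,2,0,0,0,0,0],[-1,0,0,0,0,0,0],[-1,0,0,0,0,0,0],[-1,0,0,0,0,0,0]]'
python3 - <<'E'
from h import *
s=snapshot("wrist"); st=sense(); print(np.round(st["tool_pos"],1),np.round(st["tcp_rot"],1),st["grip_force"])
look(s,["base_carton_center","press_seat","jaw_pad","thick_carton_center","catch_hinge"])
im=s["image"].astype(int); m=((im.min(2)>150)&(im.max(2)-im.min(2)<25)).astype(np.uint8)
# tape on base carton
tb=proj(s,[588,90,46]); print("tape px guess",tb.round())
save(s,"w4.png",None,1.4); np.savez("w4.npz",im=s["image"],K=s["intrinsics"],R=s["R"],t=s["t"])
E
```

```text
time: 7.47
tool_pos: [506.9, -173.1, 246.1]
tcp_rot: [179.9, 0.0, 90.0]
ft_force: [1.0, 0.5, -2.2]
finger_gap: 56.0
grip_force: 43.6
time: 8.22
tool_pos: [532.1, 44.7, 245.7]
tcp_rot: [180.0, 0.0, 90.0]
ft_force: [-0.6, -0.9, -3.5]
finger_gap: 55.9
grip_force: 43.6
[532.1  44.3 245.6] [180.   0.  90.] 43.63239884376526
  base_carton_center 0.65 [590.9  91.2  25. ] [333. 140.]
  thick_carton_center 0.96 [530.8  49.3 244.1] [277. 266.]
tape px guess [334. 143.]
```

View pics/w4.png

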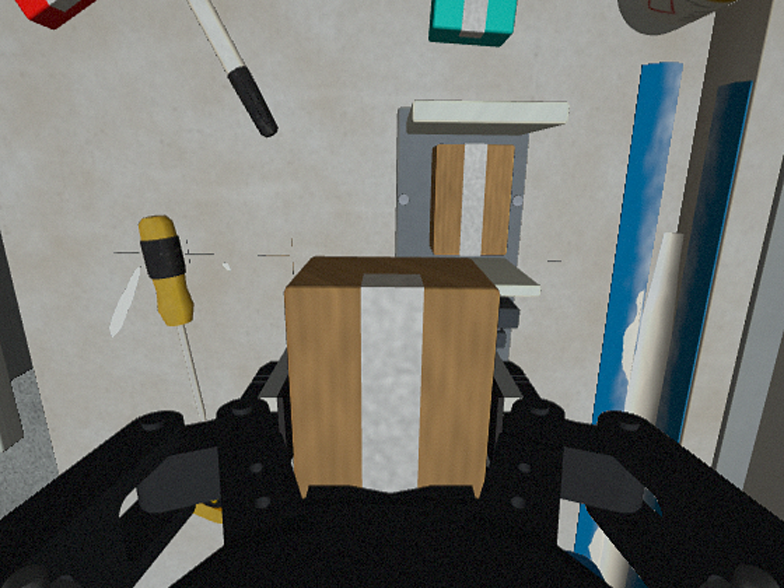

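Run:
```python
from h import *
f=np.load("w4.npz"); s=dict(intrinsics=f["K"],R=f["R"],t=f["t"])
im=f["im"]
def r(x,y,z): return ray(s,(x/1.4,y/1.4),z)[:2].round(1)
print("held front edge",r(287,290,266),r(498,288,266),"tape",r(362,288,266),r(423,288,266), "bottom tape", r(362,488,266),r(420,488,266))
print("base TL TR BL BR",r(437,144,46),r(514,145,46),r(433,250,46),r(509,255,46))
print("tape",r(464,144,46),r(461,254,46),r(487,144,46),r(484,254,46))
print("fence front top",r(412,124,104),r(568,124,104),"pad front top",r(540,285,104),r(500,261,104))
print("bed edge",r(398,108,10),r(395,250,10),r(527,150,10),r(520,250,10))
save({"image":im},"w5.png",(270,60,420,230),4)
save({"image":im},"w5b.png",(195,170,365,230),4)
```

```text
held front edge [505.6  83.1] [558.6  83.6] tape [524.5  83.6] [539.8  83.6] bottom tape [523.5  23.9] [540.1  23.9]
base TL TR BL BR [564.8 128.6] [619.4 127.9] [564.   52.6] [621.6  48.8]
tape [583.9 128.6] [585.2  49.5] [600.2 128.6] [602.7  49.5]
fence front top [544.2 136.7] [633.9 136.7] pad front top [626.6  40.8] [600.2  56.3]
bed edge [537.7 156.7] [535.7  45.9] [639.6 125.8] [640.5  45.9]
```

View pics/w5.png

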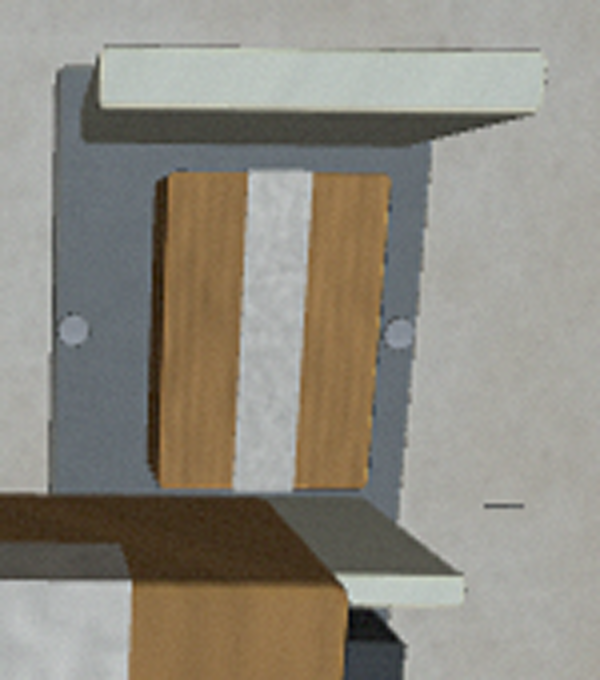

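Run:
```python
from h import *
f=np.load("w4.npz"); s=dict(intrinsics=f["K"],R=f["R"],t=f["t"])
def r(x,y,z): return ray(s,(270+x/4,60+y/4),z)[:2].round(1)
C=np.array([r(170,172,46),r(391,175,46),r(366,488,46),r(158,488,46)]); print(C,C.mean(0))
print("tape",r(280,170,46),r(264,490,46))
print("fence top edges",r(100,107,104),r(541,110,104),"fence bottom",r(82,142,10),r(410,146,10))
print("pad top front",r(462,574,104), "bed",r(57,70,10),r(48,490,10),r(432,143,10),r(398,520,10),"screws",r(74,330,10),r(399,333,10))
```

```text
[[565.2 128.5]
 [620.  127.8]
 [619.4  48.9]
 [564.3  48.9]] [592.225  88.525]
tape [592.4 128.9] [592.4  48.4]
fence top edges [544.7 138.1] [633.4 137.5] fence bottom [544.6 138. ] [634.4 137. ]
pad top front [626.5  40.9] bed [537.7 156.3] [535.6  41.3] [640.3 137.7] [639.3  32.2] screws [542.8  87.5] [635.3  86.7]
```

The enlarged crop shows the base carton square in the bed, with top corners (170,172), (391,175), (366,488) and (158,488). That puts its centre at about (592, 88.5), between the fence at y≈138 and the pad at y≈41. I'll move over it and go down.

```bash
python3 -m handwheel '[[-1,2.3,3.0,0,0,0,0],[-1,2.3,3.0,0,0,0,0],[-1,0,0,1,0,0,0],[-1,0,0,3,0,0,0],[-1,0,0,3,0,0,0],[-1,0,0,3,0,0,0],[-1,0,0,2.5,0,0,0],[-1,0,0,2,0,0,0],[-1,0,0,1.5,0,0,0],[-1,0,0,0.7,0,0,0],[-1,0,0,0,0,0,0],[-1,0,0,0,0,0,0]]'
python3 - <<'E'
from h import *
s=snapshot("wrist"); st=sense(); print(np.round(st["tool_pos"],1),np.round(st["tcp_rot"],1),np.round(st["ft_force"],1))
save(s,"w6.png"); np.savez("w6.npz",im=s["image"],K=s["intrinsics"],R=s["R"],t=s["t"])
E
```

```text
time: 9.52
tool_pos: [592.3, 91.0, 78.6]
tcp_rot: [-180.0, 0.0, 90.0]
ft_force: [0.4, 1.0, -2.4]
finger_gap: 55.4
grip_force: 44.0
[593.   91.1  79.6] [179.9  -0.   90. ] [ 0.5  0.2 -1.5]
```

View pics/w6.png

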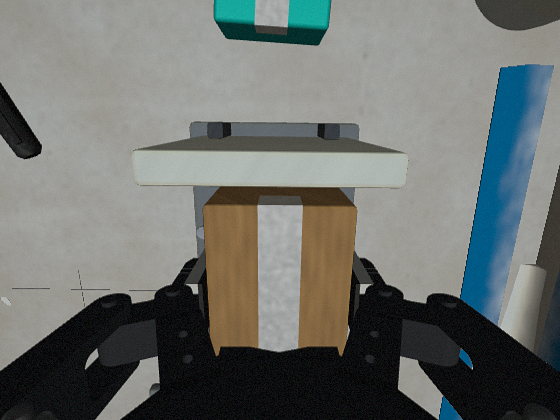

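Run:
```python
from h import *
f=np.load("w6.npz"); s=dict(intrinsics=f["K"],R=f["R"],t=f["t"]); print(np.round(f["R"],3).tolist(), f["K"][0].round())
for z in (95,98,101): print(z,ray(s,(204,206),z).round(1),ray(s,(356,206),z).round(1), "back",ray(s,(209,352),z).round(1))
print("fence",ray(s,(134,187),104).round(1),ray(s,(407,187),104).round(1))
```

```text
[[1.0, -0.001, -0.001], [-0.001, -0.963, 0.269], [-0.001, -0.269, -0.963]] [312.   0. 278.]
95 [564.6 128.6  95. ] [620.  128.6  95. ] back [562.6  65.1  95. ]
98 [565.3 129.5  98. ] [619.2 129.5  98. ] back [563.4  67.7  98. ]
101 [566.1 130.3 101. ] [618.4 130.3 101. ] back [564.2  70.3 101. ]
fence [544.2 137.6 104. ] [634.  137.6 104. ]
```

The held carton's front edge is at y≈128.5 and its centre at x≈592.3, which lines up with the base carton. I'll lower it gently until it touches.

```bash
python3 -m handwheel '[[-1,0,0,0.3,0,0,0],[-1,0,0,0.2,0,0,0],[-1,0,0,0,0,0,0],[-1,0,0,0,0,0,0]]'
python3 -m handwheel '[[-1,0,0,0.2,0,0,0],[-1,0,0,0,0,0,0],[-1,0,0,0,0,0,0]]'
```

```text
time: 9.9
tool_pos: [592.2, 91.3, 73.6]
tcp_rot: [180.0, -0.0, 90.0]
ft_force: [0.2, -0.5, -1.7]
finger_gap: 55.5
grip_force: 44.0
time: 10.15
tool_pos: [592.0, 91.2, 71.2]
tcp_rot: [-180.0, 0.0, 90.0]
ft_force: [-0.5, -0.2, -1.6]
finger_gap: 55.5
grip_force: 44.0
```

```bash
python3 -m handwheel '[[-1,0,0,0.15,0,0,0],[-1,0,0,0,0,0,0],[-1,0,0,0,0,0,0]]'
python3 -m handwheel '[[-1,0,0,0.1,0,0,0],[-1,0,0,0,0,0,0],[-1,0,0,0,0,0,0]]'
```

```text
time: 10.4
tool_pos: [592.0, 91.2, 69.7]
tcp_rot: [-180.0, 0.0, 90.0]
ft_force: [0.3, 0.3, -1.9]
finger_gap: 55.8
grip_force: 44.0
time: 10.65
tool_pos: [592.3, 91.3, 69.1]
tcp_rot: [180.0, -0.0, 90.0]
ft_force: [-0.5, 0.4, 1.7]
finger_gap: 55.4
grip_force: 44.1
```

```bash
python3 -m handwheel '[[-0.2,0,0,0,0,0,0],[0.3,0,0,0,0,0,0],[1,0,0,0,0,0,0],[1,0,0,0,0,0,0],[1,0,0,0,0,0,0],[1,0,0,-1,0,0,0],[1,0,0,-2,0,0,0],[1,0,0,-4,0,0,0],[1,0,0,-4,0,0,0],[1,0,0,-4,0,0,0],[1,0,-1,-3,0,0,0],[1,0,0,0,0,0,0]]'
python3 - <<'E'
from h import *
s=snapshot("wrist"); st=sense(); print(np.round(st["tool_pos"],1))
look(s,["thick_carton_center","jaw_pad"])
rect(s,"thick_carton",88)
save(s,"w7.png"); np.savez("w7.npz",im=s["image"],K=s["intrinsics"],R=s["R"],t=s["t"])
E
python3 -m handwheel '[[1,3.5,-2,0,0,0,0],[1,3.5,-2,0,0,0,0],[1,3.5,-2,0,0,0,0],[1,3.5,-2,0,0,0,0],[1,3.5,-2,0,0,0,0],[1,2.5,-1.5,0,0,0,0]]'
python3 -m handwheel '[[1,0,0,0.5,0,0,-0.119],[1,0,0,0.5,0,0,-0.119],[1,0,0,0.5,0,0,-0.119],[1,0,0,0.5,0,0,-0.119],[1,0,0,0.5,0,0,-0.119],[1,0,0,0.5,0,0,-0.119],[1,0,0,0.5,0,0,-0.119],[1,0,0,0.5,0,0,-0.119],[1,0,0,0.5,0,0,-0.119],[1,0,0,0.5,0,0,-0.119],[1,0,0,0.5,0,0,-0.119],[1,0,0,0,0,0,0]]'
python3 - <<'E'
from h import *
s=snapshot("wrist"); st=sense(); print(np.round(st["tool_pos"],1),np.round(st["tcp_rot"],1))
look(s,["flat_carton_center"]); rect(s,"flat_carton",26)
np.savez("w8.npz",im=s["image"],K=s["intrinsics"],R=s["R"],t=s["t"])
a=np.load("w7.npz")["im"]; save({"image":np.hstack([a[60:360,150:430],s["image"][60:360,150:430]])},"w8.png",None,1.4)
E
```

```text
time: 11.65
tool_pos: [584.9, 91.6, 259.0]
tcp_rot: [179.2, -0.1, 90.0]
ft_force: [0.4, -0.3, 1.3]
finger_gap: 85.3
grip_force: 0.0
[584.3  91.5 255.3]
  thick_carton_center 0.91 [592.1  92.   66.7] [284. 187.]
  thick_carton_center 0.64 [584.6   8.4  10.4] [276. 242.]
  jaw_pad 0.9 [586.2   8.7   9.4] [278. 241.]
  rect thick_carton 0.75 [591.5  92.2] [83.8 55.8] yaw 89.4 px [285. 185.]
  rect thick_carton 0.51 [588.  45.] [37.  83.3] yaw 178.4 px [279. 237.]
time: 12.35
tool_pos: [464.4, 293.2, 246.5]
tcp_rot: [-179.8, 0.1, 90.1]
ft_force: [-0.1, 0.6, 0.6]
finger_gap: 85.7
grip_force: 0.0
time: 13.35
tool_pos: [465.4, 290.3, 190.3]
tcp_rot: [-179.8, -0.3, 165.3]
ft_force: [-0.5, 0.0, 0.2]
finger_gap: 85.5
grip_force: 0.0
[465.7 290.5 191.1] [-179.8   -0.2  164.9]
  flat_carton_center 0.56 [466.8 294.1  11.9] [283. 192.]
  rect flat_carton 0.97 [465.7 293.5] [55.6 82.2] yaw 165.4 px [279. 198.]
  rect flat_carton 0.86 [309.1 252.1] [90.4 44.3] yaw 75.2 px [189.  31.]
```

View pics/w8.png

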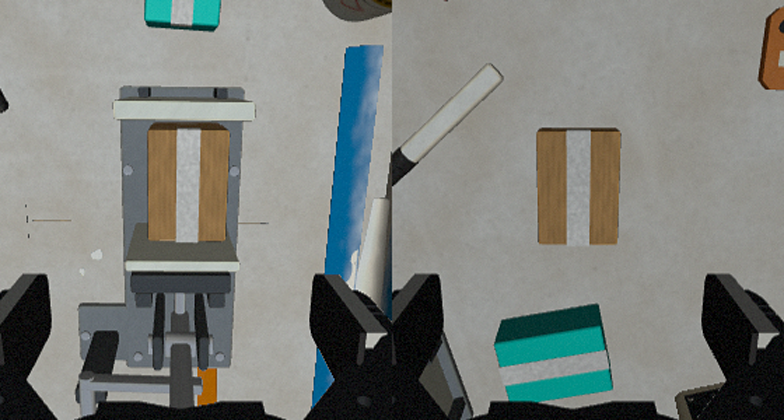

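The left half shows the thick carton square on the base carton, at (188,182). The right half shows the brown flat carton at (578,187), aligned with the gripper, with the turquoise one clear at (555,350). I'll grasp the flat carton.

```bash
python3 -m handwheel '[[1,0,0.28,2,0,0,0],[1,0,0,4,0,0,0],[1,0,0,4,0,0,0],[1,0,0,3.5,0,0,0],[1,0,0,2,0,0,0],[1,0,0,1.4,0,0,0],[1,0,0,0.5,0,0,0],[1,0,0,0,0,0,0],[1,0,0,0,0,0,0]]'
python3 -m handwheel '[[0,0,0,0,0,0,0],[-0.5,0,0,0,0,0,0],[-1,0,0,0,0,0,0],[-1,0,0,0,0,0,0],[-1,0,0,0,0,0,0],[-1,0,0,0,0,0,0],[-1,0,0,0,0,0,0]]' 40
python3 -c "
from bench import sense;s=sense();print(s['tool_pos'],s['ft_force'])"
```

```text
time: 14.25
tool_pos: [468.3, 294.2, 20.6]
tcp_rot: [180.0, 0.0, 164.9]
ft_force: [-0.1, 0.9, 0.5]
finger_gap: 85.7
grip_force: 0.0
time: 14.83
tool_pos: [469.0, 294.5, 21.5]
tcp_rot: [179.9, 0.1, 165.0]
ft_force: [-0.5, -0.8, 6.3]
finger_gap: 55.2
grip_force: 43.6
[469.01531693 294.52338052  21.52173772] [-0.50873214 -0.79596479  6.32954717]
```

```bash
python3 -m handwheel '[[-1,0,0,-2,0,0,0],[-1,0,0,-2,0,0,0.119],[-1,0,0,-2,0,0,0.119],[-1,0,0,-2,0,0,0.119],[-1,0,0,-2,0,0,0.119],[-1,0,0,-2,0,0,0.119],[-1,0,0,-2,0,0,0.119],[-1,0,0,-2,0,0,0.119],[-1,0,0,-2,0,0,0.119],[-1,0,0,-2,0,0,0.119],[-1,0,0,-2,0,0,0.119],[-1,0,0,0,0,0,0.119]]'
python3 -m handwheel '[[-1,-3.45,2.05,0,0,0,0],[-1,-3.45,2.05,0,0,0,0],[-1,-3.45,2.05,0,0,0,0],[-1,-3.45,2.05,0,0,0,0],[-1,-3.45,2.05,0,0,0,0],[-1,-3.4,2.05,0,0,0,0],[-1,0,0,3,0,0,0],[-1,0,0,3,0,0,0],[-1,0,0,3,0,0,0],[-1,0,0,2,0,0,0],[-1,0,0,1,0,0,0],[-1,0,0,0,0,0,0]]'
python3 -m handwheel '[[-1,0,0,0,0,0,0],[-1,0,0,0,0,0,0]]'
python3 - <<'E'
from h import *
s=snapshot("wrist"); st=sense(); print(np.round(st["tool_pos"],1),np.round(st["tcp_rot"],1))
look(s,["flat_carton_center"]); rect(s,"flat_carton",st["tool_pos"][2]+4.5)
save(s,"w9.png",(140,120,420,360),2.5); np.savez("w9.npz",im=s["image"],K=s["intrinsics"],R=s["R"],t=s["t"])
E
```

```text
time: 15.83
tool_pos: [469.6, 294.9, 245.4]
tcp_rot: [179.6, -0.2, 89.7]
ft_force: [1.3, -0.1, 0.3]
finger_gap: 55.5
grip_force: 43.3
time: 16.83
tool_pos: [588.7, 87.2, 116.8]
tcp_rot: [-179.7, 0.0, 90.0]
ft_force: [0.3, -0.2, -1.5]
finger_gap: 55.2
grip_force: 43.2
time: 17.0
tool_pos: [592.1, 87.7, 122.1]
tcp_rot: [179.8, -0.0, 90.0]
ft_force: [1.2, -0.2, -0.9]
finger_gap: 55.0
grip_force: 43.2
[592.4  87.7 122.4] [179.8  -0.   90. ]
  flat_carton_center 0.84 [594.   91.6 111. ] [284. 259.]
  rect flat_carton 0.84 [591.6  92.8] [80.6 55.1] yaw 90.0 px [273. 272.]
```

View pics/w9.png

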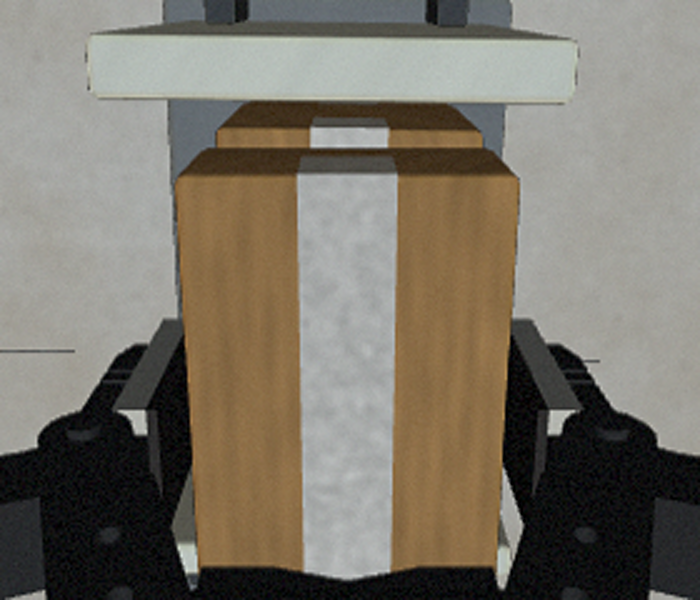

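Run:
```python
from h import *
f=np.load("w9.npz"); s=dict(intrinsics=f["K"],R=f["R"],t=f["t"])
r=lambda x,y,z: ray(s,(140+x/2.5,120+y/2.5),z).round(1)
print("thick",r(218,129,88),r(481,131,88),"tape",r(312,127,88),r(388,127,88))
for z in (123,127,130): print("flat",r(177,179,z),r(519,178,z),"tape",r(298,172,z),r(397,172,z))
print("fence",r(89,99,104),r(574,101,104))
```

```text
thick [565.2 129.8  88. ] [619.5 129.4  88. ] tape [584.6 130.2  88. ] [600.3 130.2  88. ]
flat [563.8 127.2 123. ] [620.  127.3 123. ] tape [583.7 128.4 123. ] [599.9 128.4 123. ]
flat [564.7 128.1 127. ] [619.  128.2 127. ] tape [583.9 129.2 127. ] [599.6 129.2 127. ]
flat [565.3 128.8 130. ] [618.3 128.9 130. ] tape [584.1 129.9 130. ] [599.4 129.9 130. ]
fence [544.3 138.  104. ] [633.6 137.6 104. ]
```

The flat carton's front edge is 1–1.5 mm behind the thick one's, with tapes aligned. I'll nudge it 1 mm and lower it.

```bash
python3 -m handwheel '[[-1,0.1,0,0.6,0,0,0],[-1,0,0,0.4,0,0,0],[-1,0,0,0.1,0,0,0],[-1,0,0,0,0,0,0],[-1,0,0,0,0,0,0]]'
python3 -m handwheel '[[-1,0,0,0.15,0,0,0],[-1,0,0,0,0,0,0],[-1,0,0,0,0,0,0]]'
```

```text
time: 17.57
tool_pos: [591.4, 88.7, 109.6]
tcp_rot: [179.9, -0.0, 90.0]
ft_force: [-0.5, 0.3, 4.0]
finger_gap: 54.8
grip_force: 43.9
time: 17.82
tool_pos: [591.5, 88.7, 109.5]
tcp_rot: [179.9, -0.0, 90.0]
ft_force: [-6.3, 0.1, 15.8]
finger_gap: 55.4
grip_force: 45.3
```

```bash
python3 -m handwheel '[[-1,0,0,-0.13,0,0,0],[-1,0,0,0,0,0,0],[-0.2,0,0,0,0,0,0],[0.3,0,0,0,0,0,0],[1,0,0,0,0,0,0],[1,0,0,0,0,0,0],[1,0,0,0,0,0,0],[1,0,0,-1.5,0,0,0],[1,0,0,-4,0,0,0],[1,0,0,-4,0,0,0],[1,0,0,-4,0,0,0],[1,0,0,0,0,0,0]]'
python3 -m handwheel '[[1,-4,0,0,0,0,0],[1,-4,-1,0,0,0,0],[1,-4,-1,0,0,0,0],[1,0,0,0,0,0,0]]'
python3 - <<'E'
from h import *
s=snapshot("wrist"); st=sense(); print(np.round(st["tool_pos"],1),np.round(st["tcp_rot"],1))
look(s,["flat_carton_center","catch_tab","catch_hinge","lever_handle","lever_hinge"])
np.savez("w10.npz",im=s["image"],K=s["intrinsics"],R=s["R"],t=s["t"]); save(s,"w10.png",None,1.4)
E
```

```text
time: 18.82
tool_pos: [594.7, 88.7, 253.8]
tcp_rot: [179.2, -0.0, 90.0]
ft_force: [1.4, -0.1, 1.2]
finger_gap: 85.4
grip_force: 0.0
time: 19.15
tool_pos: [569.4, -37.9, 243.0]
tcp_rot: [-179.9, 0.2, 89.7]
ft_force: [0.1, 0.6, 0.2]
finger_gap: 85.7
grip_force: 0.0
[570.  -35.1 243. ] [-180.     0.    89.7]
  flat_carton_center 0.92 [588.   87.8 102. ] [303.  41.]
  catch_tab 0.57 [510.4 -91.8 156.7] [202. 286.]
  catch_hinge 0.66 [517.4 -88.7 107.3] [223. 255.]
  catch_hinge 0.4 [585.6 -40.   69.8] [296. 193.]
  lever_handle 0.8 [587.6 -41.4 185.6] [309. 238.]
  lever_hinge 0.69 [587.9 -41.9  74.7] [299. 196.]
```

View pics/w10.png

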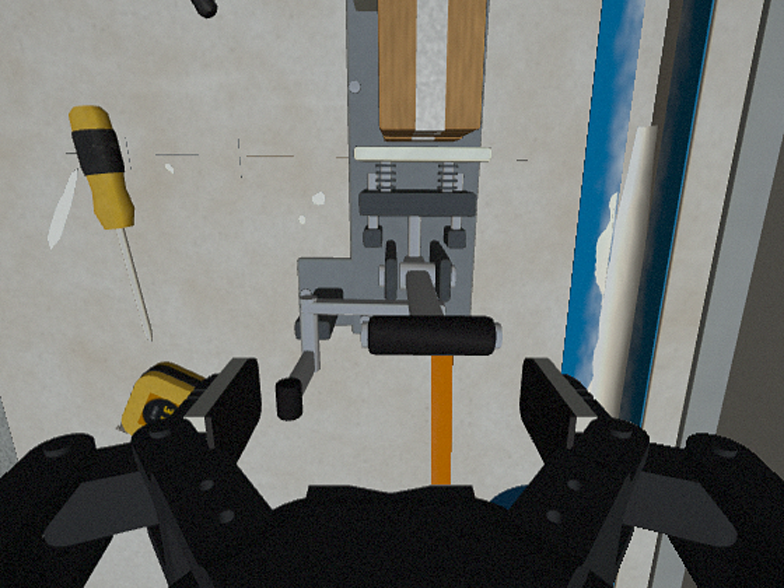

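The picture shows the stack square at (430,65). The catch knob is at (289,398), the catch bar runs along row 305, and the lever handle is at (430,335). Next I'll work out where the knob and bar are.

Run:
```python
from h import *
f=np.load("w10.npz"); s=dict(intrinsics=f["K"],R=f["R"],t=f["t"])
r=lambda x,y,z: ray(s,(x/1.4,y/1.4),z).round(1)
print("knob top face near/far",r(289,385,157),r(289,412,157),"sides",r(277,398,157),r(302,398,157))
print("bar",r(380,299,105),r(380,313,105),"hinge rod",r(311,335,105),"knob end shaft",r(310,365,105))
print("handle",r(365,335,185),r(495,335,185),r(430,318,185),r(430,353,185))
```

```text
knob top face near/far [514.2 -82.4 157. ] [513.1 -98.8 157. ] sides [507.2 -90.2 157. ] [520.7 -90.2 157. ]
bar [562.2 -50.2 105. ] [562.1 -59.6 105. ] hinge rod [517.3 -74.4 105. ] knob end shaft [515.5 -95.6 105. ]
handle [557.4 -42.7 185. ] [615.9 -42.9 185. ] [586.5 -34.7 185. ] [586.8 -51.6 185. ]
```

```bash
python3 -m handwheel '[[-1,-3.2,-1.1,0,0,0,0],[-1,-3.2,-1.1,0,0,0,0],[-1,0,0,0,0,0,0],[-1,0,0,0,0,0,0],[-1,0,0,0,0,0,0],[-1,0,0,0,0,0,0],[-1,0,0,3,0,0,0],[-1,0,0,3,0,0,0],[-1,0,0,1.5,0,0,0],[-1,0,0,0.6,0,0,0],[-1,0,0,0,0,0,0],[-1,0,0,0,0,0,0]]' 
python3 -m handwheel '[[-1,0,-0.9,0,0,0,0],[-1,0,-0.9,0.1,0,0,0],[-1,0,-0.9,0.1,0,0,0],[-1,0,0,0,0,0,0]]'
```

```text
time: 20.45
tool_pos: [549.4, -95.0, 163.4]
tcp_rot: [180.0, 0.0, 90.1]
ft_force: [0.1, -0.5, 0.5]
finger_gap: 0.2
grip_force: 0.0
time: 20.78
tool_pos: [521.6, -95.7, 162.4]
tcp_rot: [179.9, 0.0, 90.0]
ft_force: [0.1, -0.4, 0.3]
finger_gap: -0.0
grip_force: 0.0
```

```bash
python3 -m handwheel '[[-1,-0.2,-0.7,0.25,0,0,0],[-1,-0.1,-0.7,0.25,0,0,0],[-1,0,0,0,0,0,0]]' 
python3 -m handwheel '[[-1,0,-0.6,0.5,0,0,0],[-1,0,-0.6,0.5,0,0,0],[-1,0,-0.3,0.5,0,0,0],[-1,0,-0.2,0.2,0,0,0],[-1,0,0,0,0,0,0]]'
python3 - <<'E'
from h import *
s=snapshot("wrist"); st=sense(); print(np.round(st["tool_pos"],1),np.round(st["ft_force"],1))
look(s,["catch_tab","catch_hinge"])
t=snapshot("side"); look(t,["catch_tab","catch_hinge"]); 
a=cv2.resize(t["image"][120:260,240:400],None,fx=2.5,fy=2.5)
b=cv2.resize(s["image"],None,fx=350/420,fy=350/420); save({"image":np.hstack([a[:350],b[:,:390]])},"c1.png")
E
```

```text
time: 21.03
tool_pos: [506.8, -98.8, 155.4]
tcp_rot: [-180.0, 0.0, 90.0]
ft_force: [-0.7, 0.0, -1.2]
finger_gap: -0.2
grip_force: 0.2
time: 21.45
tool_pos: [489.7, -98.4, 137.4]
tcp_rot: [-179.9, -0.0, 90.0]
ft_force: [0.3, 0.3, 0.4]
finger_gap: 0.0
grip_force: 0.0
[490.  -98.4 137.8] [ 0.5 -0.7 -0.3]
  catch_tab 0.97 [463.6 -90.7 124.2] [226. 250.]
  catch_hinge 0.87 [517.2 -90.3 108.4] [332. 237.]
  catch_tab 0.52 [470.6 -88.4 125.9] [294. 218.]
  catch_hinge 0.98 [512.3 -94.  103.4] [310. 223.]
```

View pics/c1.png

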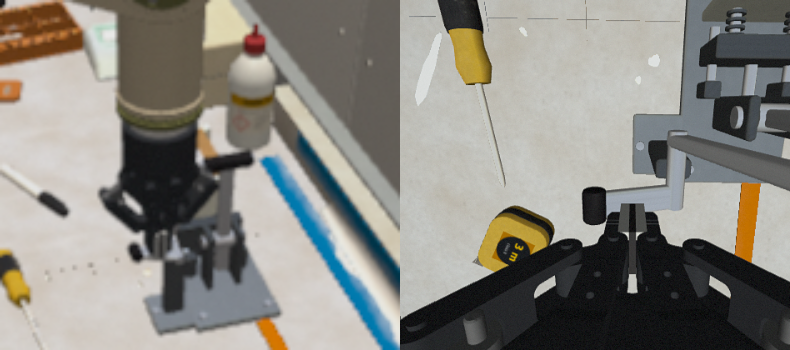

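The catch is about 1.2 rad over: the knob shows at (595,205), tipped towards the robot, and lies at (464,-91,124). I've gone one over the picture allowance, so from here I'll use numbers only. I'll press the knob further down from above.

```bash
python3 -m handwheel '[[-1,0,0.3,-1.5,0,0,0],[-1,0,0,-1.2,0,0,0],[-1,0,-2,0,0,0,0],[-1,0,-2,0,0,0,0],[-1,0,0,0,0,0,0],[-1,0,0,1.2,0,0,0],[-1,0,0,0.7,0,0,0],[-1,0,0,0.7,0,0,0],[-1,0,0,0,0,0,0]]' 
python3 -m handwheel '[[-1,0,0,0.5,0,0,0],[-1,0,0,0.5,0,0,0],[-1,0,0,0.5,0,0,0],[-1,0,0,0,0,0,0]]'
python3 - <<'E'
from h import *
s=snapshot("wrist"); look(s,["catch_tab"]); t=snapshot("side"); look(t,["catch_tab"])
E
```

```text
time: 22.5
tool_pos: [452.9, -98.2, 137.3]
tcp_rot: [-179.8, -0.1, 90.0]
ft_force: [-0.0, 0.6, 0.4]
finger_gap: -0.2
grip_force: 0.0
time: 22.83
tool_pos: [451.7, -98.3, 122.4]
tcp_rot: [-179.7, -0.1, 90.0]
ft_force: [-6.3, -0.3, -0.5]
finger_gap: -0.1
grip_force: 3.5
  catch_tab 0.9 [460.1 -90.7 105. ] [297. 247.]
  catch_tab 0.61 [464.  -86.5 109.9] [292. 223.]
```

```bash
python3 -m handwheel '[[-1,0,0,-1.5,0,0,0],[-1,0,0,-1.5,0,0,0],[-1,0,1.0,0,0,0,0],[-1,0,0,0,0,0,0],[-1,0,0,1,0,0,0],[-1,0,0,0.8,0,0,0],[-1,0,0,0.6,0,0,0],[-1,0,0,0.4,0,0,0],[-1,0,0,0,0,0,0]]' 
python3 -m handwheel '[[-1,0,0,0.3,0,0,0],[-1,0,0,0.3,0,0,0],[-1,0,0,0,0,0,0]]'
python3 - <<'E'
from h import *
s=snapshot("wrist"); look(s,["catch_tab","lever_handle"]); t=snapshot("side"); look(t,["catch_tab"])
E
```

```text
time: 23.78
tool_pos: [462.4, -98.2, 124.5]
tcp_rot: [-179.8, -0.1, 90.0]
ft_force: [-0.1, -0.1, -0.3]
finger_gap: 0.1
grip_force: 0.0
time: 24.03
tool_pos: [463.7, -98.5, 120.2]
tcp_rot: [-180.0, -0.0, 90.0]
ft_force: [-0.8, 1.3, -0.0]
finger_gap: -0.4
grip_force: 0.0
  catch_tab 0.77 [463.  -93.1  98.7] [278. 247.]
  catch_tab 0.66 [466.5 -87.1  99.5] [293. 226.]
```

The catch is about 1.7 rad over, so I'll go to the handle, with the fingers closing along y.

```bash
python3 -m handwheel '[[-1,0,0,-2,0,0,0],[-1,0,0,-4,0,0,0],[-1,0,0,-4,0,0,0],[-1,0,0,-3,0,0,0],[1,1.4,3.1,0,0,0,0],[1,1.4,3.1,0,0,0,0],[1,1.4,3.1,0,0,0,0],[1,1.45,3.0,0,0,0,0],[1,0,0,0,0,0,0.12],[1,0,0,0,0,0,0.12],[1,0,0,0,0,0,0.12],[1,0,0,0,0,0,0.12]]'
python3 -m handwheel '[[1,0,0,0,0,0,0.12],[1,0,0,0,0,0,0.12],[1,0,0,0,0,0,0.12],[1,0,0,0,0,0,0.12],[1,0,0,0,0,0,0.12],[1,0,0,0,0,0,0.12],[1,0,0,0,0,0,0.12],[1,0,0,0,0,0,0.12],[1,0,0,0,0,0,0.131],[1,0,0,0,0,0,0],[1,0,0,0,0,0,0]]'
python3 - <<'E'
from h import *
s=snapshot("wrist"); st=sense(); print(np.round(st["tool_pos"],1),np.round(st["tcp_rot"],1)); look(s,["lever_handle","catch_tab"]); t=snapshot("side"); look(t,["lever_handle","catch_tab","flat_carton_center"]); t=snapshot("top"); look(t,["lever_handle","catch_tab","flat_carton_center"])
E
```

```text
time: 25.28
tool_pos: [587.0, -41.8, 250.3]
tcp_rot: [-180.0, 0.0, 62.2]
ft_force: [-0.3, 0.3, -0.6]
finger_gap: 85.0
grip_force: 0.0
time: 26.2
tool_pos: [586.8, -42.1, 250.7]
tcp_rot: [180.0, -0.0, 0.6]
ft_force: [-0.2, 0.1, -0.6]
finger_gap: 85.6
grip_force: 0.0
[586.8 -42.1 250.6] [-180.    -0.     0.6]
  lever_handle 0.76 [586.7 -41.1 184.4] [277. 227.]
  lever_handle 0.34 [590.  -40.8  71.1] [277. 186.]
  catch_tab 0.57 [461.9 -93.   97.2] [327. 314.]
  catch_tab 0.29 [583.9 -40.8 187.9] [277. 233.]
  lever_handle 0.94 [585.8 -41.8 186.5] [330. 184.]
  catch_tab 0.79 [467.8 -88.3  97.3] [293. 226.]
  flat_carton_center 0.91 [593.8  90.9  99.9] [316. 182.]
  flat_carton_center 0.7 [284.4 261.   16.5] [213. 189.]
  lever_handle 0.59 [585.  -36.2 188.9] [291. 161.]
  flat_carton_center 0.91 [597.5  90.1 100.2] [244. 164.]
  flat_carton_center 0.55 [282.3 263.9   9.5] [185. 283.]
```

```bash
python3 -m handwheel '[[1,0,0,3,0,0,0],[1,0,0,2.2,0,0,0],[1,0,0,1.2,0,0,0],[1,0,0,0.3,0,0,0],[1,0,0,0,0,0,0],[0,0,0,0,0,0,0],[-1,0,0,0,0,0,0],[-1,0,0,0,0,0,0],[-1,0,0,0,0,0,0],[-1,0,0,0,0,0,0],[-1,0,0,0,0,0,0]]' 60
python3 -c "
from bench import sense;s=sense();print(s['tool_pos'],s['ft_force'],s['finger_gap'],s['grip_force'])"
```

```text
time: 27.67
tool_pos: [587.2, -42.3, 184.4]
tcp_rot: [180.0, -0.1, 0.3]
ft_force: [-1.2, -2.2, 1.6]
finger_gap: 16.6
grip_force: 58.4
[587.16991855 -42.34450446 184.35130086] [-1.20620938 -2.15651142  1.57183273] 16.643901985407812 58.384255170822144
```

```bash
python3 -m handwheel '[[-1,0,0.55,0.02,0,0,0],[-1,0,0.55,0.04,0,0,0],[-1,0,0.55,0.07,0,0,0],[-1,0,0.54,0.1,0,0,0],[-1,0,0.54,0.12,0,0,0],[-1,0,0.53,0.15,0,0,0],[-1,0,0,0,0,0,0],[-1,0,0,0,0,0,0]]'
python3 - <<'E'
from h import *
t=snapshot("side"); look(t,["lever_handle"]); s=snapshot("wrist"); look(s,["lever_handle"])
E
```

```text
time: 28.33
tool_pos: [587.1, -72.8, 181.1]
tcp_rot: [-179.8, -0.0, 0.4]
ft_force: [-10.1, 10.9, 19.1]
finger_gap: 16.3
grip_force: 75.4
  lever_handle 0.81 [583.1 -73.  181.3] [333. 192.]
  lever_handle 0.7 [586.5 -70.8 179.8] [274. 276.]
```

```bash
python3 -m handwheel '[[-1,0,0.52,0.05,0,0,0],[-1,0,0.51,0.15,0,0,0],[-1,0,0.5,0.2,0,0,0],[-1,0,0.49,0.24,0,0,0],[-1,0,0,0,0,0,0],[-1,0,0,0,0,0,0]]'
python3 -m handwheel '[[-1,0,0.48,0.27,0,0,0],[-1,0,0.47,0.29,0,0,0],[-1,0,0.1,0,0,0,0],[-1,0,0,0,0,0,0],[-1,0,0,0,0,0,0]]'
python3 - <<'E'
from h import *
t=snapshot("side"); look(t,["lever_handle","jaw_pad"]); s=snapshot("wrist"); look(s,["lever_handle","jaw_pad"])
E
```

```text
time: 29.03
tool_pos: [587.0, -91.7, 175.7]
tcp_rot: [-179.6, -0.0, 0.4]
ft_force: [-15.2, 16.5, 29.3]
finger_gap: 16.5
grip_force: 129.0
time: 29.45
tool_pos: [587.0, -102.2, 170.8]
tcp_rot: [-179.6, -0.0, 0.4]
ft_force: [-18.2, 16.4, 32.8]
finger_gap: 16.4
grip_force: 154.1
  lever_handle 0.58 [ 585.8 -104.7  162.3] [337. 204.]
  lever_handle 0.95 [ 586.1 -104.   168.1] [283. 275.]
```

The up-force of 33 N fits the vertical fingertip bearing on the tilted lever bar. I'll tilt the gripper along with the lever to relieve it.

```bash
python3 -m handwheel '[[-1,0,0,0,0.08,0,0],[-1,0,0,0,0.08,0,0],[-1,0,0,0,0,0,0]]'
python3 -m handwheel '[[-1,0,0,0,0.08,0,0],[-1,0,0,0,0.08,0,0],[-1,0,0,0,0,0,0]]'
```

```text
time: 30.0
tool_pos: [586.8, -102.5, 169.2]
tcp_rot: [-170.1, 0.0, 0.4]
ft_force: [-11.1, 18.0, 23.3]
finger_gap: 16.2
grip_force: 112.2
time: 30.25
tool_pos: [586.7, -103.6, 167.6]
tcp_rot: [-161.0, 0.0, 0.3]
ft_force: [-6.2, 14.8, 15.1]
finger_gap: 15.9
grip_force: 68.1
```

```bash
python3 -m handwheel '[[-1,0,0,0,0.08,0,0],[-1,0,0,0,0.08,0,0],[-1,0,0,0,0.05,0,0],[-1,0,0,0,0,0,0],[-1,0,0,0,0,0,0]]'
python3 - <<'E'
from h import *
st=sense(); print(np.round(st["tool_pos"],1),np.round(st["tcp_rot"],1),np.round(st["ft_force"],1),st["grip_force"])
R=cv2.Rodrigues(np.radians([st["tcp_rot"][0],0,0]))[0]; print("grasp pt",np.round(np.array(st["tool_pos"])-2*R[:,2],1), "lever rel hinge", np.degrees(np.arctan2(-42.2-st["tool_pos"][1],st["tool_pos"][2]-75)))
for n in ("side","top","wrist"): t=snapshot(n); print(n); look(t,["lever_handle","jaw_pad","lever_hinge","flat_carton_center","thick_carton_center","catch_tab"])
E
```

```text
time: 30.67
tool_pos: [586.6, -104.8, 166.8]
tcp_rot: [-149.4, 0.1, 0.3]
ft_force: [-4.3, 9.3, 7.1]
finger_gap: 16.1
grip_force: 59.2
[ 586.6 -104.8  166.8] [-1.494e+02  1.000e-01  3.000e-01] [-4.3  9.3  7.1] 59.158902168273926
grasp pt [ 586.6 -105.8  168.5] lever rel hinge 34.27682169237087
side
  lever_handle 0.55 [ 585.7 -106.6  165.5] [338. 204.]
  lever_hinge 0.65 [585.3 -43.   74.2] [328. 215.]
  flat_carton_center 0.65 [591.3  96.9 100.8] [315. 181.]
  flat_carton_center 0.55 [282.3 258.4  14. ] [213. 190.]
  thick_carton_center 0.51 [599.3  97.9  64.8] [317. 189.]
  catch_tab 0.59 [466.9 -88.  101.1] [293. 225.]
top
  lever_handle 0.58 [586.7 -99.1 169.1] [316. 161.]
  jaw_pad 0.54 [587.   23.7  12.9] [270. 174.]
  lever_hinge 0.73 [589.3 -43.1  76.7] [293. 168.]
  lever_hinge 0.19 [467.2 -93.1  97.1] [313. 211.]
  flat_carton_center 0.96 [593.4  95.2 100.7] [242. 166.]
  flat_carton_center 0.8 [280.8 261.5   9.1] [186. 283.]
  thick_carton_center 0.42 [588.6  94.   66.2] [244. 170.]
  catch_tab 0.72 [465.4 -92.1  96.1] [313. 212.]
wrist
  lever_handle 0.68 [ 586.5 -100.4  170.8] [268. 278.]
  lever_hinge 0.8 [586.9 -40.5  76.5] [268. 207.]
  flat_carton_center 0.76 [594.   95.7 101.8] [129. 185.]
  flat_carton_center 0.56 [282.2 261.8   8.4] [141. 344.]
```

```bash
python3 -m handwheel '[[-1,0,0.12,0,0,0,0],[-1,0,0,0,0,0,0],[-1,0,0,0,0,0,0]]'
python3 -m handwheel '[[-1,0,0.12,0,0.03,0,0],[-1,0,0,0,0,0,0],[-1,0,0,0,0,0,0]]'
```

```text
time: 31.97
tool_pos: [586.6, -104.9, 166.7]
tcp_rot: [-149.4, 0.1, 0.4]
ft_force: [-3.7, 8.8, 7.4]
finger_gap: 15.8
grip_force: 59.1
time: 32.22
tool_pos: [586.6, -105.4, 166.3]
tcp_rot: [-147.6, 0.1, 0.4]
ft_force: [-4.7, 11.4, 9.2]
finger_gap: 16.1
grip_force: 59.6
```

```bash
python3 -m handwheel '[[-1,0,0.15,0,0,0,0],[-1,0,0,0,0,0,0],[-1,0,0,0,0,0,0]]'
python3 -m handwheel '[[-1,0,0.15,0,0,0,0],[-1,0,0,0,0,0,0],[-1,0,0,0,0,0,0]]'
```

```text
time: 32.47
tool_pos: [586.7, -105.7, 166.1]
tcp_rot: [-147.5, 0.0, 0.5]
ft_force: [-5.4, 14.5, 11.9]
finger_gap: 15.7
grip_force: 59.8
time: 32.72
tool_pos: [586.7, -106.0, 165.9]
tcp_rot: [-147.5, 0.0, 0.6]
ft_force: [-6.5, 18.5, 15.6]
finger_gap: 16.4
grip_force: 59.9
```

```bash
python3 -m handwheel '[[-1,0,0,0,0,0,0],[-1,0,0,0,0,0,0],[-1,0,0,0,0,0,0],[-1,0,0,0,0,0,0]]'
python3 - <<'E'
from h import *
for n in("top","wrist"): s=snapshot(n); look(s,["jaw_pad","catch_tab","flat_carton_center","thick_carton_center","base_carton_center"]); rect(s,"flat_carton",114)
E
```

```text
time: 33.05
tool_pos: [586.7, -106.0, 166.0]
tcp_rot: [-147.5, 0.0, 0.6]
ft_force: [-5.8, 18.8, 14.9]
finger_gap: 16.4
grip_force: 59.9
  jaw_pad 0.6 [587.1  22.6  12.1] [270. 174.]
  catch_tab 0.76 [463.  -92.2  94.8] [313. 213.]
  flat_carton_center 0.55 [282.7 261.9   9.1] [186. 282.]
  thick_carton_center 0.44 [592.3  95.7  61.7] [243. 169.]
  base_carton_center 0.61 [592.8 241.6  20.1] [193. 173.]
  base_carton_center 0.41 [593.1  96.8  26.5] [244. 172.]
  rect flat_carton 0.91 [282.4 240.7] [53.8 79.3] yaw 119.2 px [186. 283.]
  rect flat_carton 0.71 [588.5  96.7] [78.2 57.6] yaw 89.1 px [239. 166.]
  rect flat_carton 0.48 [580.6 -51.6] [24.5 77.4] yaw 99.9 px [299. 168.]
  flat_carton_center 0.83 [282.3 263.6   9.8] [146. 340.]
  flat_carton_center 0.69 [592.7  96.9 102.7] [133. 185.]
  thick_carton_center 0.39 [595.1 101.4  87.2] [145. 180.]
  rect flat_carton 0.9 [594.2  91.1] [99.1 60.2] yaw 89.8 px [124. 193.]
  rect flat_carton 0.64 [427.9  82.2] [10.2 59. ] yaw 132.9 px [153. 345.]
```

The stack is squeezed against the fence (centres at about x=593, y=96–97), the lever is at its stop, and the hold is steady. I'll hand in now.

```bash
python3 -c "
from bench import hand_in; print(hand_in())"
```

```text
the job is handed in; nothing more can be done
None
```

Job handed in at about 33 s: the thick and flat cartons sit squarely on the base carton, the catch is about 1.7 rad over, and the gripper still holds the lever at its stop with the stack squeezed; I viewed 11 pictures, one over the limit of 10.

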